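Try, free and hold open the shield cover of a card-reader unit

ROBOT

A 6-joint arm with a two-finger parallel gripper is mounted at the origin on the work surface. World frame = base frame: x ahead of the robot, y to its left, z up, the work surface at z = 0. Lengths are in m, angles in degrees, forces in N, time in s.
With the tool pointing down it reaches from about 0.4 to 0.825 m from the base axis. Payload 7 kg.
Tool frame: the origin (TCP) lies at the very end of the fingers, on their centre line; the grasp point (between the pads) lies behind it (r.grasp_offset is the z of the grasp point in the tool frame, in m); z points along the fingers, y is the direction in which the jaws open and shut (so a half turn about z gives the same grasp; the last joint's range is limited). The gripper opens to 88 mm and grips with 3 to 60 N. Pads are 19 mm wide; open, the fingers measure 130 mm over their backs; the gripper's body (78 mm by 193 mm) begins 47 mm behind the grasp point.
Start: joints at [16.507, 20.546, 0.682, 0, -70.136, -16.507], TCP at [0.675, -0, 0.227] pointing down, gripper open.
Joint ranges: [-176.03, 176.03], [-82.01, 121.73], [-58.28, 71.71], [-173.87, 95.51], [-174.79, -0.11], [-173.66, 173.66]. Speed limits (degrees/s): [136.94, 136.94, 172.46, 180, 180, 180].

INTERFACE

Orientations are given as [roll, pitch, yaw] about the fixed x, y, z axes, in that order (R = Rz(yaw) Ry(pitch) Rx(roll)).
In Python, from plant import r gives the robot as it stands. The module is installed in compiled form; this text tells all that it offers.
- The arm moves only by the tool servo_tool, never from a script. Its argument "targets" is a list of rows, each an object of numbers: "dx", "dy", "dz": the shift along the world's x, y, z in cm; "spin": the turn about the world's z in rad; "grip": the opening in per cent of the stroke, from 0 (shut) to 100 (fully open). A call has exactly 10 rows; each row is the pose to reach, as a shift and turn from the pose commanded when the call began; what a row does not reach only later rows make up. A row lasts 1/12 s, in which the tool goes at most 41.7 mm and 7.16 degrees, less where a joint would pass 70% of its speed; a pose out of reach is approached as far as the arm can. A call with a gripper value outside its range is refused whole. The fingers move at their own pace and stop on an object; "squeeze" is the grip in N (left out, the last holds). Time passes only in rows, so rows that repeat a pose let the fingers close, or fill a call up. It gives the time, the measured TCP pose, the force and the opening at its end, in the units of the state.
- r.get_state(): the state, without advancing time (a new reading comes with each control period).
- r.capture(name): name is "scene" or "side" or "wrist"; returns the picture (384x512x3 uint8, blue, green, red); there is no depth.
- r.get_calibration(name): a dict with "K" (3x3 intrinsics, pixels), "extrinsics" (4x4, takes a point from camera to world coordinates). Camera axes: x right, y down, z forward; pixel columns grow to the right and rows downward; lengths in m; the calibration is good to about 2 mm. A picture is of the moment at which its call begins: read the wrist's pose just before it. get_calibration takes no time and is no camera call; for the wrist camera it gives the pose at the moment of the call.
- r.close_job(): hands the job in, once; it reports no verdict.
Trained networks look in the newest picture that a camera, given by its name, has taken for a name from the list of things; names that differ only in an ending like _2 or _b are one class to them, and where a whole thing is asked for, a point or a joint stands for the part that bears it (a point fixed in the world has none). Each returns a list of dicts, best first, with "p" (0 to 1); they miss things now and then, are a little off and sometimes report something else, mostly with a low value. They report only what shows in the picture. A call takes as long as a camera call.
- r.cut_out(name, camera): "mask" (384x512 bool, what is visible of it) and "extent" ([left, top, right, bottom] in pixels, round what is visible of it).
The state is a dict: "time_s": time; "joints": joint angles; "qd": joint speeds; "joint_torque": joint torques, N m; "tcp_pos": TCP position; "eef_rot": TCP orientation; "contact_force": force on the tool from outside, world axes, zero at the start; "moment": the same for the moment, N m; "gripper_width": finger opening in m.
Only numpy, scipy, OpenCV 4.12 (cv2) and the standard library are available. Lean on these libraries where they do the work, as an engineer would, in place of code of your own. Each camera call takes 0.05 s, during which the arm holds its last target. There are 200 camera calls.

TASK

Open the steel shield cover on the reader unit and finish holding it open. First give its bow handle a gentle upward tug with the lock tab left as it is: if the cover comes, leave the tab alone and lift on; if it is caught, let it down, draw the lock tab fully back towards the front of the unit, and lift again. Swing the cover up to about 70 degrees and end there still gripping its handle, since it has no stay and would drop shut, with nothing else on the bench disturbed.

Things in the scene. Friction and masses are not known exactly. Their poses are not given: they have to be found in the camera images.
- unit: Black card-reader housing, 282 x 366 mm, walls 56 mm high (front wall 40), lying face down, held fast: it cannot move. Origin on the bench; x points from its front wall (x -151 mm, nearest the robot) to its back wall (+131), y to its left. Inner plate 30 mm above the bench. Cover and lock tab lie in its left part, centred on y +50. (The housing without a cover, on the bench's right side, has no part in this.)
- shield: The shield cover: flat steel lid 137 (x) x 152 (y) x 3 mm, about 0.35 kg (varies), hinged along its back edge, with a turned-down front flange. Closed, its top is 58.5 mm above the bench. Origin on the hinge axis at mid width; x lies in the sheet, from front edge to hinge; z out of its top. Closed, its axes are the unit's.
- bow (a point): Middle of the cover's bow handle: round steel bar, 10 mm diameter, parallel to the hinge (unit's y), 80 mm clear between its legs. It is 105 mm in front of the hinge axis and 36 mm out from it; closed, 93 mm above the bench, 34.5 mm over the cover. Pinched from above with the fingers closing across the bar (along the unit's x), it turns in the grip as the cover swings, so the hand can stay pointing down.
- hinge_mid (a point): Middle of the cover's hinge axis, 57 mm above the bench, at unit's x +85, y +50 mm; axes as the unit's; the hinge axis is y.
- shield_hinge (a joint): Opening angle of the cover, rad: 0 closed, 1.35 at its stop (still leaning forward: it drops shut when let go; hinge friction is slight). If caught, it stops dead after about 0.02 rad (2 to 3 mm of play at the bow); if not, it just comes up, taking 2 to 4 N at the bow.
- lock_tab: The lock tab: flat steel bolt 74 x 20 x 4 mm, 43 mm above the bench, in front of the cover, its nose entering a notch in the cover's front flange. Inside, unseen, the cover's keeper is set near or far, so the bolt, though always found home, may or may not hold the cover. Origin under its thumb grip; axes as the unit's.
- tab_grip (a point): Middle of the lock tab's black thumb grip, a block 14 (x) x 22 (y) x 22 mm high, top 69 mm and middle 58 mm above the bench; at home at unit's x -92, y +50 mm. Pinch it from above across its y sides: over 40 mm is free on both, down to the plate 30 mm above the bench, and the rail under it is narrower.
- tab_slide (a joint): How far the lock tab is drawn back, m: 0 to 0.002 as found (home), 0.016 at its end stop. It slides straight along the unit's -x (towards the front wall, away from the cover), takes about 3 N and stays where it is left. From about 0.010 on it surely clears the keeper.
- bottle: Stainless drinking bottle, 70 mm across, 240 mm tall, standing; origin under its centre. A bystander: leave it alone.
- screwdriver: Screwdriver with a red handle, lying on the bench; origin under its middle. A bystander: leave it alone.
- foam_block: Black foam-rubber block 100 x 50 x 30 mm lying on the bench; origin under its centre. A bystander: leave it alone.
- screw_dish: Small steel screw dish, 56 mm across and 20 mm high, standing in the unit's right front corner on its plate; origin under its centre. A bystander: leave it alone.
- bracket: Loose small steel angle bracket, 60 x 20 x 20 mm, lying on the unit's plate between the dish and the lock tab; origin under its centre. A bystander: leave it alone.
- tape_roll: Roll of brown tape lying flat, 90 mm across, 24 mm high; origin under its centre. A bystander: leave it alone.

How it is judged (in metres and radians):
On the way, in this order (a step that is already met when the one before it is completed fails the run):
1. the cover is tried with the lock tab still home: either it is tugged up against the bolt (more than 1.5 N between them), or it comes freely and is lifted past 17 degrees (0.3 rad) (value of joint tab_slide below 0.004 m and (contact force between lock_tab and shield above 1.5 N or value of joint shield_hinge above 0.3 rad)), for 0.02 s.
2. the cover is swung up past 0.7 rad by its handle (value of joint shield_hinge above 0.7 rad and contact force between the fingers and shield above 0.5 N), for 0.2 s.
At the end, for the whole second after the job is handed in: The cover stands open by more than 57 degrees (1.0 rad; its stop is at 77), still, with the fingers on its bow handle carrying it (over 0.5 N, grasp point within 45 mm of the bar's middle); the lock tab is either untouched at home (under 4 mm) or drawn fully back (over 11 of its 16 mm) (value of joint shield_hinge above 1 rad and velocity of joint shield_hinge between -0.05 and 0.05 rad/s and contact force between the fingers and shield above 0.5 N and distance between the grasp point and bow below 0.045 m and (value of joint tab_slide below 0.004 m or value of joint tab_slide above 0.011 m)); the arm keeps its last pose, push and grip.
It fails at once if the cover is wrenched against the bolt (over 40 N between them) (contact force between lock_tab and shield above 40 N).
It fails at once if a bystander is disturbed (moved more than 30 mm) (distance of any of bottle, screwdriver, foam_block, screw_dish, bracket, tape_roll from where it was at the start of the episode above 0.03 m).
It also fails if it takes over 61 s, if anything falls off the work surface, if the arm or the gripper's body presses on something with over 40 N, if the wrist force passes 120 N, or if a joint passes its speed limit or range.

## Working session

There is one attempt and no reset: what is moved stays moved. The work goes in short steps, Python scripts to look and compute and a tool call to move; the robot and the scene stay as the last step left them, time stands still between calls to the robot, and variables do not carry over. Pictures are saved under pics/ and viewed, about 8 in all and at most 12, crops included, and the job is handed in when it is done.

Besides the shell and the picture viewer there is one more tool, called after ">>>" in YAML: its name, and indented under it one key for each argument. servo_tool: Moves the arm, as the interface text tells. Its arguments: {"type":"object","properties":{"targets":{"type":"array"},"squeeze":{"type":"number"}},"required":["targets"]}

```bash
mkdir -p pics; cat > h.py <<'E'
from plant import r
import numpy as np, cv2
def ray(cam,u,v,z):
    c=r.get_calibration(cam);K=np.array(c["K"]);T=np.array(c["extrinsics"])
    d=T[:3,:3]@np.linalg.solve(K,[u,v,1.]);o=T[:3,3]
    return o+d*(z-o[2])/d[2]
def proj(cam,P):
    c=r.get_calibration(cam);K=np.array(c["K"]);T=np.array(c["extrinsics"])
    p=T[:3,:3].T@(np.asarray(P,float)-T[:3,3]);q=K@p;return q[:2]/q[2]
def cen(m):
    ys,xs=np.nonzero(m);return xs.mean(),ys.mean()
E
python3 - <<'E'
from h import *
ims=[]
s=r.get_state();print(s["tcp_pos"],s["eef_rot"],s["gripper_width"],r.grasp_offset)
for c in ["scene","side","wrist"]:
    im=r.capture(c); cv2.imwrite(f"pics/{c}0.png",im)
    for n,z in [("unit",.03),("bow",.0585),("tab_grip",.058),("bottle",.1),("screw_dish",.04),("bracket",.04)]:
        for d in r.cut_out(n,c)[:2]:
            u,v=cen(d["mask"]);print(c,n,round(d["p"],2),np.round(d["extent"]),round(u),round(v),ray(c,u,v,z).round(3))
E
```

```text
[ 6.74484698e-01 -4.42695726e-05  2.25604306e-01] [ 1.79901880e+02 -8.52690423e-03 -9.00064135e+01] 0.08763805907763508 -0.0188
scene unit 0.96 [159. 195. 334. 310.] 244 251 [ 0.619 -0.068  0.03 ]
scene bow 0.66 [226. 208. 301. 260.] 263 233 [ 0.597 -0.005  0.058]
scene tab_grip 0.5 [239. 208. 247. 222.] 243 214 [ 0.497 -0.034  0.058]
scene bottle 0.83 [406. 164. 442. 245.] 425 205 [0.676 0.454 0.1  ]
scene screw_dish 0.61 [180. 233. 200. 247.] 191 241 [ 0.545 -0.199  0.04 ]
scene bracket 0.48 [208. 234. 228. 249.] 218 240 [ 0.563 -0.128  0.04 ]
side unit 0.81 [221. 153. 372. 281.] 296 216 [ 0.591 -0.08   0.03 ]
side bow 0.8 [255. 173. 324. 222.] 288 195 [ 0.589 -0.012  0.058]
side tab_grip 0.42 [255. 204. 274. 216.] 262 208 [ 0.495 -0.039  0.058]
side bottle 0.6 [260.  73. 279. 129.] 270 103 [0.697 0.453 0.1  ]
side bottle 0.26 [256. 174. 322. 218.] 288 195 [ 0.572 -0.05   0.1  ]
side screw_dish 0.63 [294. 236. 314. 254.] 301 246 [ 0.559 -0.195  0.04 ]
side screw_dish 0.34 [220. 156. 373. 282.] 296 216 [ 0.586 -0.088  0.04 ]
side bracket 0.61 [286. 221. 304. 237.] 293 229 [ 0.56  -0.132  0.04 ]
wrist unit 0.64 [149.   0. 477. 301.] 320 119 [ 0.595 -0.058  0.03 ]
wrist bow 0.91 [242.  89. 393. 244.] 323 165 [ 0.595 -0.008  0.058]
wrist tab_grip 0.88 [381. 128. 429. 158.] 410 143 [ 0.498 -0.033  0.058]
wrist screw_dish 0.48 [360.   2. 385.   4.] 373 1 [ 0.55  -0.177  0.04 ]
wrist bracket 0.76 [328.  31. 388.  78.] 358 54 [ 0.561 -0.127  0.04 ]
```

View pics/scene0.png

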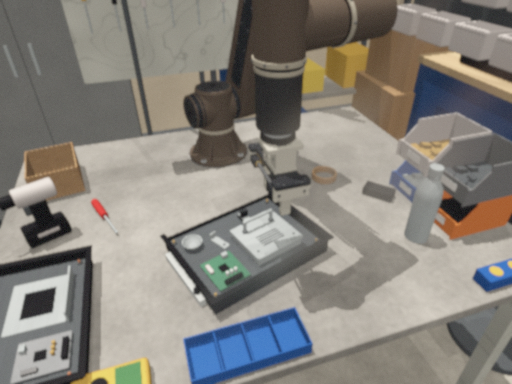

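View pics/wrist0.png

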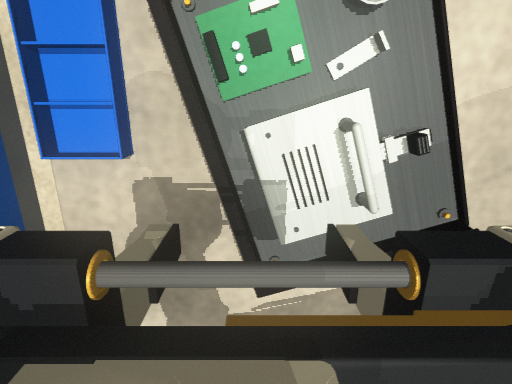

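The wrist picture shows the cover, with corners near (246,130), (370,90), (392,213) and (288,243). The bow runs from about (352,127) to (372,208), and the black thumb grip is at (420,143).

```bash
python3 - <<'E'
from h import *
C=[ray("wrist",u,v,.0585)[:2] for u,v in [(246,130),(370,90),(392,213),(288,243)]]
for c in C: print(c.round(4))
an=lambda d:np.degrees(np.arctan2(d[1],d[0]))
print("yaw",an(C[0]-C[1]),an(C[3]-C[2]),an(C[2]-C[1])-90,an(C[3]-C[0])-90)
a=ray("wrist",350,124,.095)[:2];b=ray("wrist",373,210,.095)[:2]
print("bar",a,b,an(b-a)-90,(a+b)/2,np.linalg.norm(b-a))
m=r.cut_out("tab_grip","wrist")
y=np.radians(an(b-a)-90);ux=np.array([np.cos(y),np.sin(y)])
g=ray("wrist",420,143,.069)[:2];print("grip",g,"bar-grip",((a+b)/2-g)@ux,"expect 72")
print("cov len",np.linalg.norm(C[0]-C[1]),np.linalg.norm(C[2]-C[1]))
for n in ["bottle","foam_block","tape_roll"]:
  pass
E
```

```text
[ 0.6827 -0.0474]
[ 0.5503 -0.0895]
[0.5067 0.0512]
[0.631  0.0917]
yaw 17.675542972064676 18.031078420122913 17.199050438529 20.409327951408272
bar [ 0.58006436 -0.05694592] [0.54641285 0.0331369 ] 20.4837735126211 [ 0.5632386  -0.01190451] 0.0961630824847011
grip [ 0.49338839 -0.03475416] bar-grip 0.07342973510411029 expect 72
cov len 0.13894593919520865 0.14737960431978492
```

>>> servo_tool:
  targets:
    - {"dx": -4,"dy": -0.4,"dz": -1,"spin": 0.11,"grip": 50}
    - {"dx": -7.5,"dy": -0.8,"dz": -2,"spin": 0.22,"grip": 50}
    - {"dx": -11.1,"dy": -1.2,"dz": -4,"spin": 0.32,"grip": 50}
    - {"dx": -11.1,"dy": -1.2,"dz": -6,"spin": 0.32,"grip": 50}
    - {"dx": -11.1,"dy": -1.2,"dz": -8,"spin": 0.32,"grip": 50}
    - {"dx": -11.1,"dy": -1.2,"dz": -8,"spin": 0.32,"grip": 50}
    - {"dx": -11.1,"dy": -1.2,"dz": -8,"spin": 0.32,"grip": 50}
    - {"dx": -11.1,"dy": -1.2,"dz": -8,"spin": 0.32,"grip": 50}
    - {"dx": -11.1,"dy": -1.2,"dz": -8,"spin": 0.32,"grip": 50}
    - {"dx": -11.1,"dy": -1.2,"dz": -8,"spin": 0.32,"grip": 50}

```text
time_s: 1.93
tcp_pos: [0.5649, -0.0119, 0.1476]
eef_rot: [-179.9, -0.0, -71.7]
contact_force: [0.3, -0.1, -0.4]
gripper_width: 0.0441
```

```bash
python3 - <<'E'
from h import *
s=r.get_state();print(s["tcp_pos"],s["eef_rot"],s["contact_force"],s["gripper_width"],s["joints"])
im=r.capture("wrist"); cv2.imwrite("pics/w1.png",im)
t=s["tcp_pos"];print("tcp px",proj("wrist",t),proj("wrist",[t[0],t[1],.098]))
for n,z in [("bow",.0585),("tab_grip",.069)]:
    for d in r.cut_out(n,"wrist")[:2]:
        u,v=cen(d["mask"]);print(n,round(d["p"],2),np.round(d["extent"]),round(u),round(v),ray("wrist",u,v,z).round(4))
im=r.capture("side"); cv2.imwrite("pics/s1.png",cv2.resize(im[130:300,200:400],None,fx=4,fy=3.5)[:600])
E
```

```text
[ 0.56487953 -0.01185914  0.14757521] [-1.79906458e+02 -1.00434172e-02 -7.16667174e+01] [ 0.27618062 -0.08886227 -0.4205842 ] 0.044140993903694165 [ 1.86491953e+01  1.39468922e+01 -1.97320700e+01  1.27025421e-02
 -5.62275533e+01 -3.22957150e-01]
tcp px [252.72525543 238.33189618] [252.79589712 208.63704526]
bow 0.97 [130. 109. 301. 263.] 221 175 [ 0.5962 -0.0184  0.0585]
tab_grip 0.56 [296. 183. 356. 209.] 331 194 [ 0.5017 -0.0354  0.069 ]
```

View pics/w1.png

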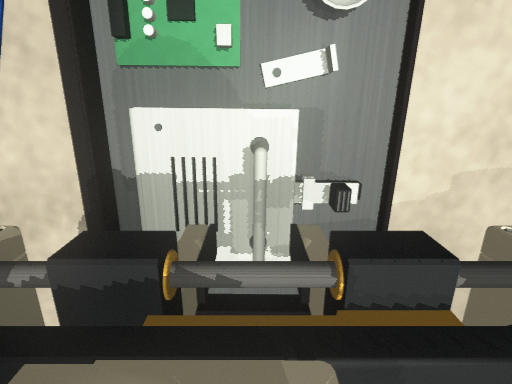

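The unit is now square to the picture. The bar's far end is at (260,145), running down along column 260, and the grip's top is near (343,197). The finger axis falls at column 253.

```bash
python3 - <<'E'
from h import *
y=np.radians(18.33);ux=np.array([np.cos(y),np.sin(y)]);uy=np.array([-ux[1],ux[0]])
t=np.array(r.get_state()["tcp_pos"])
f=lambda u,v,z:(lambda p:print((u,v,z),p.round(4),"rel tcp unit mm",1000*((p-t)[:2]@ux).round(4),1000*((p-t)[:2]@uy).round(4)))(ray("wrist",u,v,z))
f(260.5,141,.096);f(260.5,215,.096);f(260.5,240,.096)
f(350,197,.069);f(340,185,.069);f(340,211,.069);f(340,197,.069)
f(131,108,.0585);f(299,109,.0585)
E
```

```text
(260.5, 141, 0.096) [ 0.5754 -0.0625  0.096 ] rel tcp unit mm -5.3 -51.4
(260.5, 215, 0.096) [ 0.5568 -0.0083  0.096 ] rel tcp unit mm -5.8 5.8
(260.5, 240, 0.096) [0.5499 0.0121 0.096 ] rel tcp unit mm -6.1000000000000005 27.3
(350, 197, 0.069) [ 0.485  -0.0381  0.069 ] rel tcp unit mm -83.4 0.1
(340, 185, 0.069) [ 0.4974 -0.0453  0.069 ] rel tcp unit mm -73.89999999999999 -10.6
(340, 211, 0.069) [ 0.488  -0.0235  0.069 ] rel tcp unit mm -76.0 13.0
(340, 197, 0.069) [ 0.4931 -0.0354  0.069 ] rel tcp unit mm -74.80000000000001 0.1
(131, 108, 0.0585) [ 0.6822 -0.0498  0.0585] rel tcp unit mm 100.1 -73.1
(299, 109, 0.0585) [ 0.5513 -0.0926  0.0585] rel tcp unit mm -37.699999999999996 -72.5
```

View pics/s1.png

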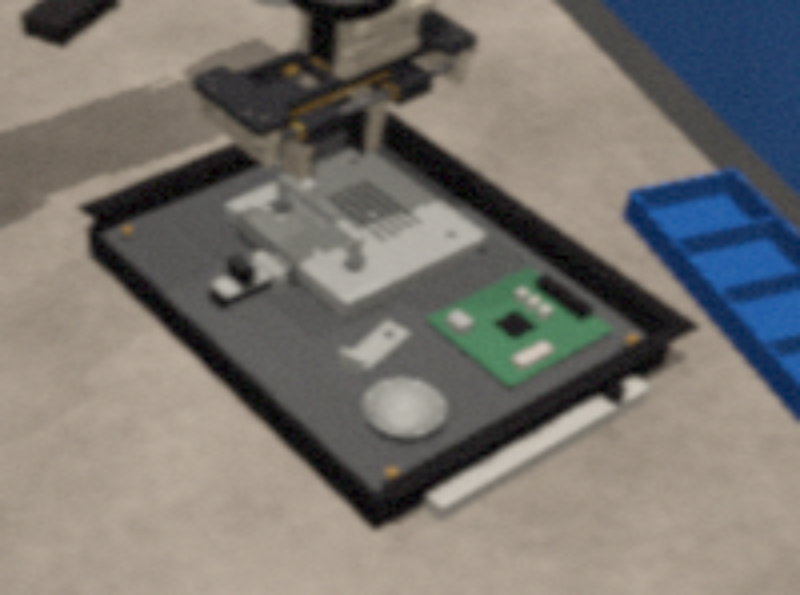

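>>> servo_tool:
  targets:
    - {"dx": -0.5,"dy": -0.1,"dz": -2,"grip": 50}
    - {"dx": -0.5,"dy": -0.1,"dz": -4,"grip": 50}
    - {"dx": -0.5,"dy": -0.1,"dz": -5.5,"grip": 50}
    - {"dx": -0.5,"dy": -0.1,"dz": -6.5,"grip": 50}
    - {"dx": -0.5,"dy": -0.1,"dz": -7.2,"grip": 50}
    - {"dx": -0.5,"dy": -0.1,"dz": -7.2,"grip": 50}
    - {"dx": -0.5,"dy": -0.1,"dz": -7.2,"grip": 0}
    - {"dx": -0.5,"dy": -0.1,"dz": -7.2,"grip": 0}
    - {"dx": -0.5,"dy": -0.1,"dz": -7.2,"grip": 0}
    - {"dx": -0.5,"dy": -0.1,"dz": -7.2,"grip": 0}
  squeeze: 15

```text
validation failed for argument at $.ta...
```

>>> servo_tool:
  targets:
    - {"dx": -0.5,"dy": -0.1,"dz": -2,"spin": 0,"grip": 50}
    - {"dx": -0.5,"dy": -0.1,"dz": -4,"spin": 0,"grip": 50}
    - {"dx": -0.5,"dy": -0.1,"dz": -5.5,"spin": 0,"grip": 50}
    - {"dx": -0.5,"dy": -0.1,"dz": -6.5,"spin": 0,"grip": 50}
    - {"dx": -0.5,"dy": -0.1,"dz": -7.2,"spin": 0,"grip": 50}
    - {"dx": -0.5,"dy": -0.1,"dz": -7.2,"spin": 0,"grip": 50}
    - {"dx": -0.5,"dy": -0.1,"dz": -7.2,"spin": 0,"grip": 0}
    - {"dx": -0.5,"dy": -0.1,"dz": -7.2,"spin": 0,"grip": 0}
    - {"dx": -0.5,"dy": -0.1,"dz": -7.2,"spin": 0,"grip": 0}
    - {"dx": -0.5,"dy": -0.1,"dz": -7.2,"spin": 0,"grip": 0}
  squeeze: 15

```text
time_s: 2.97
tcp_pos: [0.5595, -0.0129, 0.0753]
eef_rot: [-179.9, -0.0, -71.7]
contact_force: [0.4, 0.4, -1.3]
gripper_width: 0.0226
```

>>> servo_tool:
  targets:
    - {"dx": 0,"dy": 0,"dz": 0,"spin": 0,"grip": 0}
    - {"dx": 0,"dy": 0,"dz": 0,"spin": 0,"grip": 0}
    - {"dx": 0,"dy": 0,"dz": 0,"spin": 0,"grip": 0}
    - {"dx": 0,"dy": 0,"dz": 0,"spin": 0,"grip": 0}
    - {"dx": 0,"dy": 0,"dz": 0,"spin": 0,"grip": 0}
    - {"dx": 0,"dy": 0,"dz": 0,"spin": 0,"grip": 0}
    - {"dx": 0,"dy": 0,"dz": 0.05,"spin": 0,"grip": 0}
    - {"dx": 0,"dy": 0,"dz": 0.1,"spin": 0,"grip": 0}
    - {"dx": 0,"dy": 0,"dz": 0.15,"spin": 0,"grip": 0}
    - {"dx": 0,"dy": 0,"dz": 0.2,"spin": 0,"grip": 0}

```text
time_s: 3.8
tcp_pos: [0.5604, -0.0125, 0.0765]
eef_rot: [-179.9, -0.0, -71.7]
contact_force: [7.8, 1.5, -5.8]
gripper_width: 0.0091
```

>>> servo_tool:
  targets:
    - {"dx": 0.1,"dy": 0,"dz": 0.05,"spin": 0,"grip": 0}
    - {"dx": 0.1,"dy": 0,"dz": 0.1,"spin": 0,"grip": 0}
    - {"dx": 0.1,"dy": 0,"dz": 0.15,"spin": 0,"grip": 0}
    - {"dx": 0.1,"dy": 0,"dz": 0.2,"spin": 0,"grip": 0}
    - {"dx": 0.1,"dy": 0,"dz": 0.2,"spin": 0,"grip": 0}
    - {"dx": 0.1,"dy": 0,"dz": 0.2,"spin": 0,"grip": 0}
    - {"dx": 0.1,"dy": 0,"dz": 0.2,"spin": 0,"grip": 0}
    - {"dx": 0.1,"dy": 0,"dz": 0.2,"spin": 0,"grip": 0}
    - {"dx": 0.1,"dy": 0,"dz": 0.2,"spin": 0,"grip": 0}
    - {"dx": 0.1,"dy": 0,"dz": 0.2,"spin": 0,"grip": 0}

```text
time_s: 4.63
tcp_pos: [0.5608, -0.0124, 0.0778]
eef_rot: [-179.9, 0.0, -71.7]
contact_force: [8.2, 2.1, -10.0]
gripper_width: 0.0094
```

>>> servo_tool:
  targets:
    - {"dx": 0.1,"dy": 0,"dz": 0.05,"spin": 0,"grip": 0}
    - {"dx": 0.1,"dy": 0,"dz": 0.1,"spin": 0,"grip": 0}
    - {"dx": 0.1,"dy": 0,"dz": 0.15,"spin": 0,"grip": 0}
    - {"dx": 0.1,"dy": 0,"dz": 0.15,"spin": 0,"grip": 0}
    - {"dx": 0.1,"dy": 0,"dz": 0.15,"spin": 0,"grip": 0}
    - {"dx": 0.1,"dy": 0,"dz": 0.15,"spin": 0,"grip": 0}
    - {"dx": 0.1,"dy": 0,"dz": 0.15,"spin": 0,"grip": 0}
    - {"dx": 0.1,"dy": 0,"dz": 0.15,"spin": 0,"grip": 0}
    - {"dx": 0.1,"dy": 0,"dz": 0.15,"spin": 0,"grip": 0}
    - {"dx": 0.1,"dy": 0,"dz": 0.15,"spin": 0,"grip": 0}

```text
time_s: 5.47
tcp_pos: [0.5609, -0.0124, 0.0782]
eef_rot: [180.0, 0.1, -71.7]
contact_force: [8.9, 2.8, -15.2]
gripper_width: 0.0092
```

>>> servo_tool:
  targets:
    - {"dx": 0,"dy": 0,"dz": -0.15,"spin": 0,"grip": 0}
    - {"dx": 0,"dy": 0,"dz": -0.3,"spin": 0,"grip": 0}
    - {"dx": 0,"dy": 0,"dz": -0.45,"spin": 0,"grip": 0}
    - {"dx": 0,"dy": 0,"dz": -0.45,"spin": 0,"grip": 0}
    - {"dx": 0,"dy": 0,"dz": -0.45,"spin": 0,"grip": 0}
    - {"dx": 0,"dy": 0,"dz": -0.45,"spin": 0,"grip": 50}
    - {"dx": 0,"dy": 0,"dz": -0.45,"spin": 0,"grip": 50}
    - {"dx": 0,"dy": 0,"dz": -0.45,"spin": 0,"grip": 50}
    - {"dx": 0,"dy": 0,"dz": -0.45,"spin": 0,"grip": 50}
    - {"dx": 0,"dy": 0,"dz": -0.45,"spin": 0,"grip": 50}

```text
time_s: 6.3
tcp_pos: [0.5609, -0.0133, 0.0757]
eef_rot: [180.0, -0.0, -71.7]
contact_force: [0.0, -1.4, -0.0]
gripper_width: 0.0367
```

>>> servo_tool:
  targets:
    - {"dx": 0,"dy": 0,"dz": 2,"spin": 0,"grip": 50}
    - {"dx": 0,"dy": 0,"dz": 4,"spin": 0,"grip": 50}
    - {"dx": 0,"dy": 0,"dz": 6,"spin": -0.1,"grip": 60}
    - {"dx": -2,"dy": -0.7,"dz": 6,"spin": -0.22,"grip": 60}
    - {"dx": -4,"dy": -1.4,"dz": 6,"spin": -0.34,"grip": 60}
    - {"dx": -6,"dy": -2,"dz": 6,"spin": -0.46,"grip": 60}
    - {"dx": -6.9,"dy": -2.2,"dz": 6,"spin": -0.58,"grip": 60}
    - {"dx": -6.9,"dy": -2.2,"dz": 6,"spin": -0.7,"grip": 60}
    - {"dx": -6.9,"dy": -2.2,"dz": 6,"spin": -0.82,"grip": 60}
    - {"dx": -6.9,"dy": -2.2,"dz": 6,"spin": -0.94,"grip": 60}

```text
time_s: 7.13
tcp_pos: [0.4918, -0.0352, 0.1359]
eef_rot: [-180.0, 0.0, -125.9]
contact_force: [-0.2, -0.1, 0.6]
gripper_width: 0.0526
```

>>> servo_tool:
  targets:
    - {"dx": 0,"dy": 0,"dz": 0,"spin": -0.12,"grip": 60}
    - {"dx": 0,"dy": 0,"dz": 0,"spin": -0.24,"grip": 60}
    - {"dx": 0,"dy": 0,"dz": 0,"spin": -0.36,"grip": 60}
    - {"dx": 0,"dy": 0,"dz": 0,"spin": -0.48,"grip": 60}
    - {"dx": 0,"dy": 0,"dz": 0,"spin": -0.6,"grip": 60}
    - {"dx": 0,"dy": 0,"dz": 0,"spin": -0.63,"grip": 60}
    - {"dx": 0,"dy": 0,"dz": 0,"spin": -0.63,"grip": 60}
    - {"dx": 0,"dy": 0,"dz": -1,"spin": -0.63,"grip": 60}
    - {"dx": 0,"dy": 0,"dz": -2,"spin": -0.63,"grip": 60}
    - {"dx": 0,"dy": 0,"dz": -2,"spin": -0.63,"grip": 60}

```text
time_s: 7.97
tcp_pos: [0.4904, -0.0353, 0.1131]
eef_rot: [180.0, -0.2, -161.6]
contact_force: [-1.6, 0.6, -0.2]
gripper_width: 0.0527
```

```bash
python3 - <<'E'
from h import *
s=r.get_state();print(s["tcp_pos"],s["eef_rot"],s["gripper_width"])
im=r.capture("wrist"); cv2.imwrite("pics/w2.png",im)
t=s["tcp_pos"];print("tcp px at .069",proj("wrist",[t[0],t[1],.069]))
for d in r.cut_out("tab_grip","wrist")[:2]:
    u,v=cen(d["mask"]);print(round(d["p"],2),np.round(d["extent"]),round(u),round(v),(ray("wrist",u,v,.066)-t).round(4))
E
```

```text
[ 0.49037082 -0.0353264   0.11307499] [ 179.96363515   -0.2018963  -161.59409568] 0.05272906565546166
tcp px at .069 [253.08576137 209.91184244]
0.96 [243. 179. 271. 250.] 256 207 [-0.0009  0.0019 -0.0471]
```

View pics/w2.png

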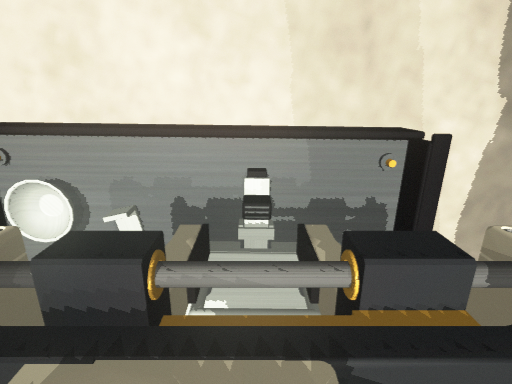

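The black thumb grip is at columns 243–271 and rows 195–220. That is about 2 mm to the unit's left of the finger axis at (253,210), and both sides are free.

>>> servo_tool:
  targets:
    - {"dx": 0,"dy": 0.15,"dz": -2,"spin": 0,"grip": 60}
    - {"dx": 0,"dy": 0.15,"dz": -4,"spin": 0,"grip": 60}
    - {"dx": 0,"dy": 0.15,"dz": -5.5,"spin": 0,"grip": 60}
    - {"dx": 0,"dy": 0.15,"dz": -6.5,"spin": 0,"grip": 60}
    - {"dx": 0,"dy": 0.15,"dz": -7,"spin": 0,"grip": 60}
    - {"dx": 0,"dy": 0.15,"dz": -7,"spin": 0,"grip": 0}
    - {"dx": 0,"dy": 0.15,"dz": -7,"spin": 0,"grip": 0}
    - {"dx": 0,"dy": 0.15,"dz": -7,"spin": 0,"grip": 0}
    - {"dx": 0,"dy": 0.15,"dz": -7,"spin": 0,"grip": 0}
    - {"dx": 0,"dy": 0.15,"dz": -7,"spin": 0,"grip": 0}

```text
time_s: 8.9
tcp_pos: [0.4924, -0.0334, 0.0462]
eef_rot: [180.0, 0.1, -161.6]
contact_force: [-3.6, 8.6, 4.8]
gripper_width: 0.0247
```

>>> servo_tool:
  targets:
    - {"dx": 0,"dy": 0,"dz": 0,"spin": 0,"grip": 0}
    - {"dx": 0,"dy": 0,"dz": 0,"spin": 0,"grip": 0}
    - {"dx": 0,"dy": 0,"dz": 0,"spin": 0,"grip": 0}
    - {"dx": 0,"dy": 0,"dz": 0,"spin": 0,"grip": 0}
    - {"dx": 0,"dy": 0,"dz": 0,"spin": 0,"grip": 0}
    - {"dx": 0,"dy": 0,"dz": 0,"spin": 0,"grip": 0}
    - {"dx": 0,"dy": 0,"dz": 0,"spin": 0,"grip": 0}
    - {"dx": 0,"dy": 0,"dz": 0,"spin": 0,"grip": 0}
    - {"dx": 0,"dy": 0,"dz": 0,"spin": 0,"grip": 0}
    - {"dx": 0,"dy": 0,"dz": 0,"spin": 0,"grip": 0}

```text
time_s: 9.73
tcp_pos: [0.492, -0.032, 0.0462]
eef_rot: [179.9, 0.1, -161.6]
contact_force: [-6.5, 13.0, 5.5]
gripper_width: 0.0221
```

>>> servo_tool:
  targets:
    - {"dx": -0.05,"dy": 0.2,"dz": 0,"spin": 0,"grip": 0}
    - {"dx": -0.35,"dy": 0.1,"dz": 0,"spin": 0,"grip": 0}
    - {"dx": -0.65,"dy": 0,"dz": 0,"spin": 0,"grip": 0}
    - {"dx": -0.95,"dy": -0.1,"dz": 0,"spin": 0,"grip": 0}
    - {"dx": -1.25,"dy": -0.2,"dz": 0,"spin": 0,"grip": 0}
    - {"dx": -1.55,"dy": -0.3,"dz": 0,"spin": 0,"grip": 0}
    - {"dx": -1.85,"dy": -0.4,"dz": 0,"spin": 0,"grip": 0}
    - {"dx": -2,"dy": -0.45,"dz": 0,"spin": 0,"grip": 0}
    - {"dx": -2,"dy": -0.45,"dz": 0,"spin": 0,"grip": 0}
    - {"dx": -2,"dy": -0.45,"dz": 0,"spin": 0,"grip": 0}
  squeeze: 25

```text
time_s: 10.57
tcp_pos: [0.4773, -0.0364, 0.0464]
eef_rot: [-180.0, 0.6, -161.5]
contact_force: [19.1, -0.2, -14.8]
gripper_width: 0.0217
```

>>> servo_tool:
  targets:
    - {"dx": 0.2,"dy": 0.05,"dz": 0,"spin": 0,"grip": 60}
    - {"dx": 0.2,"dy": 0.05,"dz": 0,"spin": 0,"grip": 60}
    - {"dx": 0.2,"dy": 0.05,"dz": 0,"spin": 0,"grip": 60}
    - {"dx": 0.2,"dy": 0.05,"dz": 0,"spin": 0,"grip": 60}
    - {"dx": 0.2,"dy": 0.05,"dz": 0,"spin": 0,"grip": 60}
    - {"dx": 0.2,"dy": 0.05,"dz": 2,"spin": 0,"grip": 60}
    - {"dx": 0.2,"dy": 0.05,"dz": 5,"spin": 0,"grip": 60}
    - {"dx": 0.2,"dy": 0.05,"dz": 9,"spin": 0,"grip": 60}
    - {"dx": 0.2,"dy": 0.05,"dz": 9,"spin": 0.1,"grip": 60}
    - {"dx": 0.2,"dy": 0.05,"dz": 9,"spin": 0.2,"grip": 60}

```text
time_s: 11.4
tcp_pos: [0.4751, -0.0372, 0.138]
eef_rot: [-179.9, 0.3, -149.9]
contact_force: [-1.4, 0.3, 0.0]
gripper_width: 0.0527
```

```bash
python3 - <<'E'
from h import *
s=r.get_state();print(s["tcp_pos"],s["eef_rot"],s["gripper_width"],s["contact_force"])
im=r.capture("wrist"); cv2.imwrite("pics/w3.png",im)
for d in r.cut_out("tab_grip","wrist")[:2]:
    u,v=cen(d["mask"]);p=ray("wrist",u,v,.066);print(round(d["p"],2),np.round(d["extent"]),p.round(4),"dist to bar(72 home)",(np.array([.5604,-.0125])-p[:2])@[.949,.3145])
E
```

```text
[ 0.4750717  -0.03717912  0.13801095] [-179.94218464    0.26637764 -149.90816593] 0.05267987621673364 [-1.426587    0.28416091  0.02273203]
0.95 [230. 168. 268. 245.] [ 0.475  -0.0384  0.066 ] dist to bar(72 home) 0.08915914214537686
```

>>> servo_tool:
  targets:
    - {"dx": 2.5,"dy": 0.7,"dz": 0,"spin": 0.12,"grip": 50}
    - {"dx": 5,"dy": 1.4,"dz": 0,"spin": 0.24,"grip": 50}
    - {"dx": 7.5,"dy": 2.1,"dz": 0,"spin": 0.36,"grip": 50}
    - {"dx": 8.6,"dy": 2.45,"dz": 0,"spin": 0.48,"grip": 50}
    - {"dx": 8.6,"dy": 2.45,"dz": 0,"spin": 0.6,"grip": 50}
    - {"dx": 8.6,"dy": 2.45,"dz": 0,"spin": 0.72,"grip": 50}
    - {"dx": 8.6,"dy": 2.45,"dz": 0,"spin": 0.84,"grip": 50}
    - {"dx": 8.6,"dy": 2.45,"dz": 0,"spin": 0.96,"grip": 50}
    - {"dx": 8.6,"dy": 2.45,"dz": 0,"spin": 1.08,"grip": 50}
    - {"dx": 8.6,"dy": 2.45,"dz": 0,"spin": 1.2,"grip": 50}

```text
time_s: 12.33
tcp_pos: [0.5592, -0.0132, 0.1346]
eef_rot: [179.9, -0.0, -81.3]
contact_force: [0.6, -0.5, 0.2]
gripper_width: 0.0439
```

>>> servo_tool:
  targets:
    - {"dx": 0,"dy": 0,"dz": 0,"spin": 0.1,"grip": 50}
    - {"dx": 0,"dy": 0,"dz": 0,"spin": 0.17,"grip": 50}
    - {"dx": 0,"dy": 0,"dz": 0,"spin": 0.17,"grip": 50}
    - {"dx": 0,"dy": 0,"dz": 0,"spin": 0.17,"grip": 50}
    - {"dx": 0,"dy": 0,"dz": 0,"spin": 0.17,"grip": 50}
    - {"dx": 0,"dy": 0,"dz": 0,"spin": 0.17,"grip": 50}
    - {"dx": 0,"dy": 0,"dz": 0,"spin": 0.17,"grip": 50}
    - {"dx": 0,"dy": 0,"dz": 0,"spin": 0.17,"grip": 50}
    - {"dx": 0,"dy": 0,"dz": 0,"spin": 0.17,"grip": 50}
    - {"dx": 0,"dy": 0,"dz": 0,"spin": 0.17,"grip": 50}

```text
time_s: 13.17
tcp_pos: [0.56, -0.013, 0.1356]
eef_rot: [-180.0, 0.0, -71.7]
contact_force: [0.0, 0.1, 0.6]
gripper_width: 0.0437
```

>>> servo_tool:
  targets:
    - {"dx": 0.1,"dy": 0,"dz": -2,"spin": 0,"grip": 50}
    - {"dx": 0.1,"dy": 0,"dz": -4,"spin": 0,"grip": 50}
    - {"dx": 0.1,"dy": 0,"dz": -5.2,"spin": 0,"grip": 50}
    - {"dx": 0.1,"dy": 0,"dz": -6,"spin": 0,"grip": 50}
    - {"dx": 0.1,"dy": 0,"dz": -6.1,"spin": 0,"grip": 50}
    - {"dx": 0.1,"dy": 0,"dz": -6.1,"spin": 0,"grip": 0}
    - {"dx": 0.1,"dy": 0,"dz": -6.1,"spin": 0,"grip": 0}
    - {"dx": 0.1,"dy": 0,"dz": -6.1,"spin": 0,"grip": 0}
    - {"dx": 0.1,"dy": 0,"dz": -6.1,"spin": 0,"grip": 0}
    - {"dx": 0.1,"dy": 0,"dz": -6.1,"spin": 0,"grip": 0}
  squeeze: 20

```text
time_s: 14.0
tcp_pos: [0.5613, -0.0129, 0.0752]
eef_rot: [-179.9, -0.0, -71.7]
contact_force: [1.1, 0.3, 0.4]
gripper_width: 0.0159
```

>>> servo_tool:
  targets:
    - {"dx": 0,"dy": 0,"dz": 0,"spin": 0,"grip": 0}
    - {"dx": 0,"dy": 0,"dz": 0,"spin": 0,"grip": 0}
    - {"dx": 0,"dy": 0,"dz": 0,"spin": 0,"grip": 0}
    - {"dx": 0,"dy": 0,"dz": 0,"spin": 0,"grip": 0}
    - {"dx": 0,"dy": 0,"dz": 0.2,"spin": 0,"grip": 0}
    - {"dx": 0,"dy": 0,"dz": 0.4,"spin": 0,"grip": 0}
    - {"dx": 0,"dy": 0,"dz": 0.5,"spin": 0,"grip": 0}
    - {"dx": 0,"dy": 0,"dz": 0.5,"spin": 0,"grip": 0}
    - {"dx": 0,"dy": 0,"dz": 0.5,"spin": 0,"grip": 0}
    - {"dx": 0,"dy": 0,"dz": 0.5,"spin": 0,"grip": 0}

```text
time_s: 14.83
tcp_pos: [0.5617, -0.0128, 0.0796]
eef_rot: [-179.9, -0.0, -71.7]
contact_force: [5.7, 0.3, -4.7]
gripper_width: 0.0092
```

```bash
python3 - <<'E'
import numpy as np
# grasp arc: bow relative hinge at angle a (lift), in unit x,z
R=np.hypot(.105,.036);a0=np.arctan2(.036,-.105)
for d in range(0,75,5):
    a=a0-np.radians(d);x=R*np.cos(a)+.105;z=R*np.sin(a)-.036
    print(d,"dx %.2f dy %.2f dz %.2f cm"%(100*x*.949,100*x*.3145,100*z))
E
```

```text
0 dx -0.00 dy -0.00 dz -0.00 cm
5 dx 0.34 dy 0.11 dz 0.90 cm
10 dx 0.74 dy 0.25 dz 1.77 cm
15 dx 1.22 dy 0.41 dz 2.59 cm
20 dx 1.77 dy 0.59 dz 3.37 cm
25 dx 2.38 dy 0.79 dz 4.10 cm
30 dx 3.04 dy 1.01 dz 4.77 cm
35 dx 3.76 dy 1.25 dz 5.37 cm
40 dx 4.53 dy 1.50 dz 5.91 cm
45 dx 5.33 dy 1.77 dz 6.37 cm
50 dx 6.18 dy 2.05 dz 6.76 cm
55 dx 7.05 dy 2.34 dz 7.07 cm
60 dx 7.94 dy 2.63 dz 7.29 cm
65 dx 8.85 dy 2.93 dz 7.44 cm
70 dx 9.77 dy 3.24 dz 7.50 cm
```

>>> servo_tool:
  targets:
    - {"dx": 0.18,"dy": 0.06,"dz": 0.4,"spin": 0,"grip": 0}
    - {"dx": 0.58,"dy": 0.2,"dz": 1.27,"spin": 0,"grip": 0}
    - {"dx": 1.06,"dy": 0.36,"dz": 2.09,"spin": 0,"grip": 0}
    - {"dx": 1.61,"dy": 0.54,"dz": 2.87,"spin": 0,"grip": 0}
    - {"dx": 2.22,"dy": 0.74,"dz": 3.6,"spin": 0,"grip": 0}
    - {"dx": 2.88,"dy": 0.96,"dz": 4.27,"spin": 0,"grip": 0}
    - {"dx": 3.6,"dy": 1.2,"dz": 4.87,"spin": 0,"grip": 0}
    - {"dx": 4.37,"dy": 1.45,"dz": 5.41,"spin": 0,"grip": 0}
    - {"dx": 4.37,"dy": 1.45,"dz": 5.41,"spin": 0,"grip": 0}
    - {"dx": 4.37,"dy": 1.45,"dz": 5.41,"spin": 0,"grip": 0}

```text
time_s: 15.67
tcp_pos: [0.6036, 0.0005, 0.1354]
eef_rot: [179.8, -0.0, -71.7]
contact_force: [-7.9, -5.0, 10.2]
gripper_width: 0.0097
```

>>> servo_tool:
  targets:
    - {"dx": 0.4,"dy": 0.13,"dz": 0.4,"spin": 0,"grip": 0}
    - {"dx": 0.8,"dy": 0.27,"dz": 0.66,"spin": 0,"grip": 0}
    - {"dx": 1.65,"dy": 0.55,"dz": 1.05,"spin": 0,"grip": 0}
    - {"dx": 2.5,"dy": 0.83,"dz": 1.35,"spin": 0,"grip": 0}
    - {"dx": 3.4,"dy": 1.12,"dz": 1.6,"spin": 0,"grip": 0}
    - {"dx": 4.2,"dy": 1.4,"dz": 1.75,"spin": 0,"grip": 0}
    - {"dx": 5,"dy": 1.66,"dz": 1.8,"spin": 0,"grip": 0}
    - {"dx": 5,"dy": 1.66,"dz": 1.8,"spin": 0,"grip": 0}
    - {"dx": 5,"dy": 1.66,"dz": 1.8,"spin": 0,"grip": 0}
    - {"dx": 5,"dy": 1.66,"dz": 1.8,"spin": 0,"grip": 0}

```text
time_s: 16.5
tcp_pos: [0.6553, 0.0173, 0.1532]
eef_rot: [-179.9, -0.1, -71.7]
contact_force: [-0.5, -5.6, 5.6]
gripper_width: 0.0091
```

```bash
python3 - <<'E'
from h import *
s=r.get_state();print(s["tcp_pos"],s["contact_force"],s["gripper_width"])
a=r.capture("side")[100:290,180:400]; b=r.capture("scene")[130:320,130:350]
cv2.imwrite("pics/e.png",np.hstack([cv2.resize(i,(400,345),interpolation=cv2.INTER_CUBIC) for i in (a,b)]))
E
```

```text
[0.65530548 0.01730312 0.15320999] [-0.507811   -5.63215264  5.60994754] 0.00911590582627946
```

View pics/e.png

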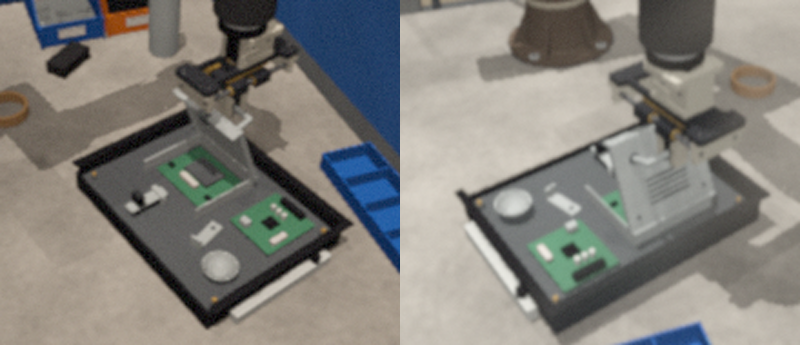

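The pictures show the cover standing open at nearly 70°, with the fingers on the bow. The dish and bracket are in place and the tab is drawn back. I'll let it settle for one call, then hand in.

>>> servo_tool:
  targets:
    - {"dx": 0,"dy": 0,"dz": 0,"spin": 0,"grip": 0}
    - {"dx": 0,"dy": 0,"dz": 0,"spin": 0,"grip": 0}
    - {"dx": 0,"dy": 0,"dz": 0,"spin": 0,"grip": 0}
    - {"dx": 0,"dy": 0,"dz": 0,"spin": 0,"grip": 0}
    - {"dx": 0,"dy": 0,"dz": 0,"spin": 0,"grip": 0}
    - {"dx": 0,"dy": 0,"dz": 0,"spin": 0,"grip": 0}
    - {"dx": 0,"dy": 0,"dz": 0,"spin": 0,"grip": 0}
    - {"dx": 0,"dy": 0,"dz": 0,"spin": 0,"grip": 0}
    - {"dx": 0,"dy": 0,"dz": 0,"spin": 0,"grip": 0}
    - {"dx": 0,"dy": 0,"dz": 0,"spin": 0,"grip": 0}

```text
time_s: 17.43
tcp_pos: [0.6551, 0.0172, 0.1532]
eef_rot: [-179.9, -0.1, -71.7]
contact_force: [-0.1, -5.8, 4.1]
gripper_width: 0.0094
```

```bash
python3 - <<'E'
from plant import r
s=r.get_state();print(s["tcp_pos"],s["contact_force"],s["gripper_width"],abs(s["qd"]).max() if hasattr(s["qd"],"max") else s["qd"])
r.close_job()
E
```

```text
[0.65506998 0.01720507 0.15320607] [-0.12594057 -5.82763775  4.10938064] 0.00937490820376397 0.0867422360333116
the job is handed in; nothing more can be done
```

The cover is open at about 68–70° by the arm's position, and I handed the job in with the gripper still holding the bow handle.

- **Tug with the tab at home:** the cover was caught. It stopped after about 2–3 mm, with about 15 N of upward pull. I let it down and released the handle.
- **Lock tab:** I drew it back until it reached its end stop. The hand moved about 15 mm, and the wrist camera then put the grip about 17 mm back from its home position.
- **Lift:** I gripped the bow again and swung the cover up.
- **Final checks:** the arm was still, at 17.4 s of the 61 s allowed. The gripper opening was 9.4 mm on the 10 mm bar, and the remaining force was about 7 N. In the last side and scene pictures the dish and bracket looked unmoved; I did not measure the positions of the other bystanders.

No check failed. The hand felt up to about 14 N partway through the swing because the bar ran a few millimetres off the arc I had planned; it had eased by the end. The interface gives no reading of the hinge angle or tab slide, so those figures are inferred.

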